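# Open and level the slide-staining station

### The arm

A 7-joint arm with a two-finger parallel gripper is mounted at the origin on the work surface. World frame = base frame: x ahead of the robot, y to its left, z up, the work surface at z = 0. Lengths are in m, angles in rad, forces in N, time in s.
With the tool pointing down it reaches from about 0.35 to 0.9 m from the base axis. Payload 8.1 kg.
Tool frame: the origin (TCP) lies at the very end of the fingers, on their centre line; the grasp point (between the pads) lies 19 mm behind it; z points along the fingers, y is the line along which they close (so a half turn about z gives the same grasp; the last joint's range is limited). The gripper opens to 85 mm and grips with 20 to 120 N. Pads are 22 mm wide; open, the fingers measure 114 mm over their backs; the gripper's body (76 mm by 85 mm) begins 54 mm behind the grasp point. The pads swing forward as they close: fully open they stand 13 mm farther back than shut.
Start: joints at [1.076, 0.434, 0.025, 1.573, -0.012, 1.134, -0.075], TCP at [0.239, -0.578, 0.194] pointing down, gripper open.
Joint ranges: [-2.62, 2.62], [-0.44, 2.09], [-1.27, 1.32], [0.08, 2.57], [-1.32, 4.46], [0.12, 2], [-2.74, 2.74]. Speed limits (rad/s): [2.22, 2.22, 3.01, 3.01, 3.14, 3.14, 3.14].

### API

Orientations are given as a rotation vector (axis times angle).
In Python, from bench import readout, vision, manip gives the robot as it stands.
- The arm moves only by the tool drive_tool, never from a script. Its argument "targets" is text: rows parted by semicolons, each of 4 numbers parted by spaces: the shift along the world's x, y, z in m, then the turn about the world's z in degrees. A call has 1 to 10 rows; each row shifts and turns the commanded pose from where the row before left it; what a row does not reach is not made up. A row lasts 1/10 s, in which the tool goes at most 50 mm and 8.59 degrees, less where a joint would pass 70% of its speed; a pose out of reach is approached as far as the arm can. A call is refused whole if a number of a shift passes 0.05 or a number of a turn 8.59, either way. A call with a gripper value outside its range is refused whole. "grip" is the finger opening in m, from 0 to 0.0854, set as the call begins (left out, the last holds). The fingers move at their own pace and stop on an object; "force" is the grip in N (left out, the last holds). Time passes only in rows, so rows that do not move let the fingers close. It gives the time, the measured TCP pose, the force, the opening and the grip force at its end, in the units of the state.
- readout.get_obs(): the state, without advancing time (a new reading comes with each control period).
- vision.get_image(name): name is "scene" or "top"; returns (picture, depth): 400x640x3 uint8, blue, green, red; 400x640 float32, m along the optical axis (not along the pixel's ray), 0 where there is no reading.
- vision.camera_params(name): a dict with "fx", "fy", "cx", "cy" (pixels), "R" (3x3) and "t" (3): a world point X has camera coordinates R X + t. Camera axes: x right, y down, z forward; pixel columns grow to the right and rows downward; lengths in m; the calibration is good to about 2 mm. A picture is of the moment at which its call begins. camera_params takes no time and is no camera call.
- manip.finish_job(): hands the job in; it is judged then, once.
The state is a dict: "t": time; "q": joint angles; "joint_vel": joint speeds; "joint_torque": joint torques, N m; "eef_pos": TCP position; "eef_rot": TCP orientation; "force": force on the tool from outside, world axes, zero at the start; "ft_torque": the same for the moment, N m; "grip_width": finger opening in m; "finger_force": force on a finger pad.
Only numpy, scipy, OpenCV 4.12 (cv2) and the standard library are available. Lean on these libraries where they do the work, as an engineer would, in place of code of your own. Each camera call takes 0.05 s, during which the arm holds its last target. There are 200 camera calls.

### The job

Press the release button of the slide-staining station so that its lid springs open to its stop. Then turn the two levelling screws in turn until the bubble lies wholly inside the ring of the vial, leaving the things around the station where they stand.

Things in the scene. Friction and masses are not known exactly. Their poses are not given: they have to be found in the camera images.
- release_top (a point): centre of the top face of the round grey release button, 36 mm across, in a black housing at the middle of the front edge of the aluminium deck (300 mm wide, 200 mm deep). Pressed straight down: 6 mm of travel, 5 N when fully down; the lid is let go at about 3 mm. The button returns by itself.
- release (a joint): travel of the button: 0 out, 0.006 m fully pressed
- lid (a joint): angle of the grey clamshell lid (124 mm deep, 180 mm wide, 36 mm tall) that covers the vial: 0 shut and latched, 2.5 rad at its stop. It is hinged along the deck's rear edge, away from the button; once let go its spring swings it up and over to the rear in under 2 s, clear of button and screws, and it stays there.
- screw_left_grip (a point): point on the vertical axis of the left front levelling screw, at half height of its round black fluted head (about 53 mm across, reaching 15 mm above and below this point). The head stands 20 mm clear above the deck at its front left corner, 125 mm left of the button, and does not rise or sink when turned.
- screw_right_grip (a point): the same point of the right front levelling screw, 125 mm right of the button. (The rear foot of the deck is not adjustable.)
- vial (a point): centre of the top face of the round bull's-eye level vial, 80 mm across, on the middle of the deck under the lid: a green face with a black ring of 26 mm inside diameter about this point. Its x axis points to the rear of the deck (away from the button, towards the lid's hinge), y to the left, z up.
- bubble (a point): centre of the white bubble, an 18 mm disc in the vial. It runs to the high side of the deck, 0.5 mm per milliradian of tilt, so it lies at vial when the deck is level. It follows a turn of the screws with a lag: wait about 2 s before judging it. It starts 10 to 22 mm off.
- screw_left (a joint): turn of the left screw, rad, clockwise seen from above positive, range -4 to 4; it stays where it is left (friction 0.08 N m). Clockwise lifts its corner by 2.5 mm per rad, so the bubble moves 4.0 mm to the front and 5.0 mm to the left per rad; anticlockwise the opposite. 0 is not the level setting. Left and front are the deck's own: see vial.
- screw_right (a joint): the same for the right screw: each rad clockwise seen from above moves the bubble 4.0 mm to the front and 5.0 mm to the right

How it is judged:
By the outcome, as a careful person would: the job done as asked, in the order asked, and still so for the second after the job is handed in, with the robot touching nothing.
It also fails if it takes over 72 s, if anything falls off the work surface, if the arm or the gripper's body presses on something with over 40 N, if the wrist force passes 120 N, or if a joint passes its speed limit or range.

## Working session

There is one attempt and no reset: what is moved stays moved. The work goes in short steps, Python scripts to look and compute and a tool call to move; the robot and the scene stay as the last step left them, time stands still between calls to the robot, and variables do not carry over. Pictures are saved under pics/ and viewed, at most 10 in all, crops included, and the job is handed in when it is done.

Besides the shell and the picture viewer there is one more tool, called after "Request:" as a command line: name --argument value ..., lists and objects as JSON in quotes. drive_tool: Moves the arm, as the interface text tells. Its arguments: {"type":"object","properties":{"targets":{"type":"string"},"grip":{"type":"number"},"force":{"type":"number"}},"required":["targets"]}

```bash
mkdir -p pics; cat > h.py <<'E'
import numpy as np, cv2
from bench import readout, vision, manip
def proj_ray(n,u,v):
    p=vision.camera_params(n);R=np.array(p["R"]);t=np.array(p["t"])
    d=R.T@np.array([(u-p["cx"])/p["fx"],(v-p["cy"])/p["fy"],1.]);return -R.T@t,d
def on_z(n,u,v,z):
    o,d=proj_ray(n,u,v);return o+d*(z-o[2])/d[2]
def at_depth(n,u,v,dep):
    o,d=proj_ray(n,u,v);return o+d*dep
E
python3 - <<'E'
from h import *
for n in("scene","top"):
    im,d=vision.get_image(n);cv2.imwrite(f"pics/{n}0.png",im);np.save(f"pics/{n}0.npy",d)
    o,dd=proj_ray(n,320,200);print(n,o,dd)
print(readout.get_obs())
E
```

```text
scene [1.07173756 0.10984883 0.53213323] [-0.77339734 -0.09405422 -0.62715154]
top [0.48458112 0.02595104 0.77239786] [ 0.10713555  0.03475162 -0.99377815]
{'t': 0.1, 'q': array([ 1.07641908,  0.43513134,  0.02502123,  1.57401441, -0.01158161,
        1.13400109, -0.07511248]), 'joint_vel': array([-0.00104021, -0.00121961,  0.00031325, -0.00211292,  0.0006007 ,
       -0.00041818,  0.00149842]), 'joint_torque': array([ 2.87870309e-03, -6.71755528e+01,  1.02814950e+00, -3.16899991e+01,
        1.58431171e-02,  7.31938388e-03,  3.44994373e-05]), 'eef_pos': array([ 0.23836473, -0.57721039,  0.19291548]), 'eef_rot': array([-3.08023015e+00, -6.11032175e-01,  6.81128066e-04]), 'force': array([ 0.51045489, -0.00821936, -0.06958344]), 'ft_torque': array([-0.02444043,  0.04611859, -0.02675804]), 'finger_force': 0.0, 'grip_width': 0.08529432510618226}
```

View pics/top0.png

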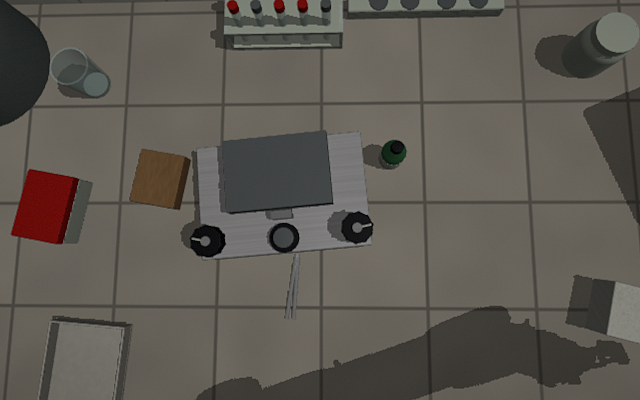

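View pics/scene0.png

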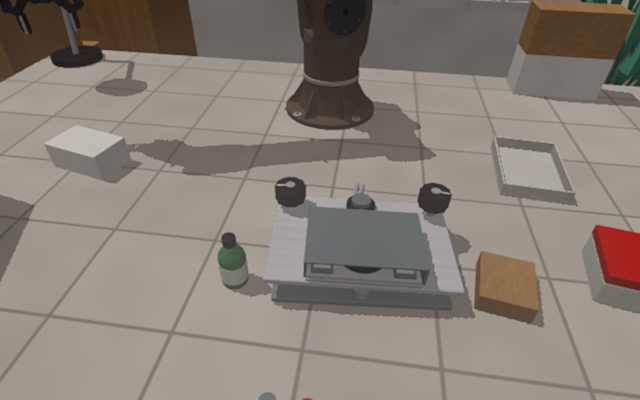

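The top view shows the button at (284,237), the left screw at (208,240) and the right screw at (357,227). The front faces the robot. There is a wood block to the left (160,178), a bottle to the right (393,153) and tweezers in front (292,287).

```bash
python3 - <<'E'
from h import *
im=cv2.imread("pics/top0.png");d=np.load("pics/top0.npy")
p=vision.camera_params("top");R=np.array(p["R"]);t=np.array(p["t"])
v,u=np.mgrid[:400,:640]
c=np.stack([(u-p["cx"])/p["fx"]*d,(v-p["cy"])/p["fy"]*d,d],-1);W=(c-t)@R
for n,(a,b) in dict(button=(284,237),L=(208,240),R=(357,227)).items():
    w=W[b-26:b+27,a-26:a+27].reshape(-1,3)
    print(n,W[b,a].round(4),"z pct",np.percentile(w[:,2],[5,25,50,75,85,90,95,99]).round(4))
    top=np.percentile(w[:,2],98);m=(abs(W[...,2]-W[b,a][2])<.006);m[:b-26]=0;m[b+27:]=0;m[:,:a-26]=0;m[:,a+27:]=0
    k,l,s,ce=cv2.connectedComponentsWithStats(m.astype(np.uint8));i=l[b,a]
    P=W[l==i];(cx,cy),r=cv2.minEnclosingCircle(P[:,:2].astype(np.float32));print("  circle",cx,cy,r,P.mean(0),s[i])
for nm,(a,b) in dict(deck=(345,200),deckL=(212,180),lid=(280,170),lidfront=(280,200),block=(160,178),bottlecap=(397,147),tweez=(293,290),table=(450,250),notch=(280,214)).items(): print(nm,W[b,a].round(4))
E
```

```text
button [0.4968 0.1112 0.0778] z pct [-0.0018  0.0533  0.0557  0.0673  0.076   0.077   0.0779  0.0794]
  circle 0.49603891372680664 0.11385564506053925 0.01789121702313423 [0.49605324 0.11357081 0.07705157] [273 227  21  22 338]
L [0.4915 0.2321 0.1059] z pct [-0.0026 -0.0004  0.0517  0.1022  0.1037  0.1043  0.1051  0.1065]
  circle 0.48974835872650146 0.2380659431219101 0.026972230523824692 [0.48970197 0.23735908 0.10381143] [190 225  32  33 784]
R [ 0.5123 -0.0107  0.1047] z pct [-2.100e-03  1.000e-04  5.790e-02  1.027e-01  1.042e-01  1.047e-01
  1.055e-01  1.068e-01]
  circle 0.5117369294166565 -0.010327966883778572 0.026971768587827682 [ 0.51133553 -0.01008723  0.10420778] [341 211  32  34 798]
deck [0.5614 0.0072 0.0579]
deckL [0.5991 0.2452 0.0518]
lid [0.6088 0.1171 0.0945]
lidfront [0.558  0.1166 0.0935]
block [0.6064 0.3484 0.033 ]
bottlecap [ 0.6458 -0.0792  0.0983]
tweez [0.4008 0.1029 0.0009]
table [ 0.474  -0.1875 -0.001 ]
notch [0.5358 0.1185 0.077 ]
```

Request:
drive_tool --targets "0.013 0.034 0 0;0.013 0.034 0 0;0.013 0.034 0 0;0.013 0.034 0 0;0.013 0.034 0 0;0.013 0.034 0 0;0.013 0.034 0 0;0.013 0.034 0 0;0.013 0.034 0 0;0.013 0.034 0 0" --grip 0.0 --force 60

```text
t: 1.1
eef_pos: [0.3687, -0.2361, 0.1935]
eef_rot: [-3.081, -0.611, 0.0]
force: [0.6, 0.0, -0.5]
grip_width: -0.0
finger_force: 0.0
```

Request:
drive_tool --targets "0.013 0.034 0 0;0.013 0.034 0 0;0.013 0.034 0 0;0.013 0.034 0 0;0.013 0.034 0 0;0.013 0.034 0 0;0.013 0.034 0 0;0.013 0.034 0 0;0.013 0.034 0 0;0 0 0 0"

```text
t: 2.1
eef_pos: [0.4864, 0.0738, 0.1936]
eef_rot: [-3.077, -0.621, -0.002]
force: [0.0, -0.2, -0.8]
grip_width: 0.0001
finger_force: 0.0
```

```bash
python3 -c "
from h import *;o=readout.get_obs();print(o['t'],o['q'].round(3),o['eef_pos'],o['eef_rot'])"
```

```text
2.1 [ 0.088  0.254 -0.42   1.862  0.116  1.048 -1.55 ] [0.48642303 0.07376741 0.19357244] [-3.07692514e+00 -6.20836266e-01 -1.65179468e-03]
```

Request:
drive_tool --targets "0.003 0.02 -0.02 0;0.003 0.02 -0.03 0;0.002 0 -0.03 0;0 0 -0.025 0;0 0 -0.007 0;0 0 -0.005 0;0 0 -0.003 0;0 0 -0.002 0;0 0 0 0"

```text
t: 3.0
eef_pos: [0.4941, 0.1083, 0.0722]
eef_rot: [3.082, 0.611, 0.002]
force: [0.0, -0.3, 0.4]
grip_width: -0.0001
finger_force: 0.0
```

Request:
drive_tool --targets "0 0.004 -0.002 0;0 0 -0.002 0;0 0 0 0;0 0 0 0"

```text
t: 3.4
eef_pos: [0.4936, 0.1124, 0.0676]
eef_rot: [3.081, 0.612, -0.0]
force: [0.9, -0.1, 0.6]
grip_width: -0.0001
finger_force: 0.0
```

```bash
python3 - <<'E'
from h import *
print(readout.get_obs()['force'])
for n in("scene","top"):
    im,d=vision.get_image(n);cv2.imwrite(f"pics/{n}1.png",im)
a=cv2.imread("pics/scene1.png")[100:400,180:560];b=cv2.imread("pics/top1.png")[80:380,150:530]
cv2.imwrite("pics/v1.png",np.hstack([a,b]))
E
```

```text
[ 0.94214527 -0.10764774  0.56635511]
```

View pics/v1.png

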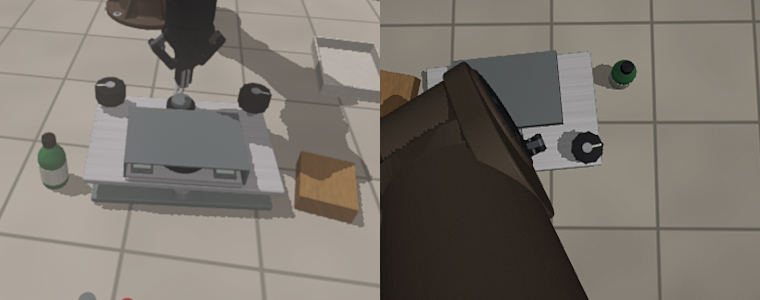

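The tip is at the front edge of the button, around crop (183,85) against the button at (180,100), and the lid is still shut. I'll check the alignment in the scene camera.

```bash
python3 - <<'E'
from h import *
p=vision.camera_params("scene");R=np.array(p["R"]);t=np.array(p["t"])
def pr(X):
    c=R@np.array(X)+t;return np.array([c[0]/c[2]*p["fx"]+p["cx"],c[1]/c[2]*p["fy"]+p["cy"]]).round(1)
print("tcp",pr(readout.get_obs()['eef_pos']),"button",pr([.496,.1137,.077]),"L",pr([.4897,.2375,.104]),"R",pr([.5115,-.0102,.104]))
im=cv2.imread("pics/scene1.png")[155:245,310:410]
a=cv2.imread("pics/scene0.png")[155:245,310:410]
cv2.imwrite("pics/v2.png",cv2.resize(np.hstack([a,im]),None,fx=4,fy=4,interpolation=2))
E
```

```text
tcp [360.4 202.2] button [361.5 199. ] L [435.5 191.6] R [290.5 185.2]
```

View pics/v2.png

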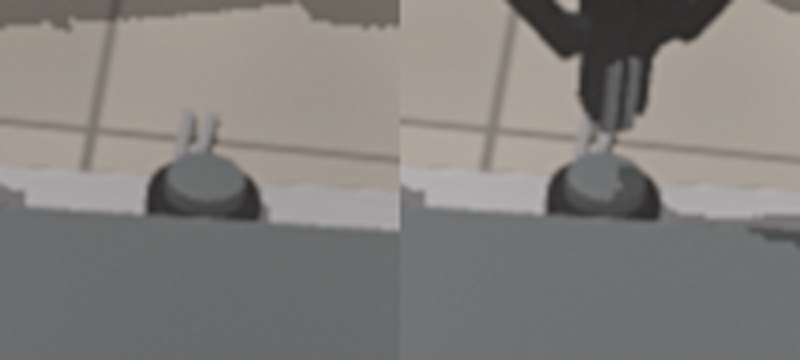

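The finger tip shows at about (362,187), but the reported TCP projects to (360,202). I'll locate the tip with depth.

```bash
python3 - <<'E'
from h import *
o=readout.get_obs();print(o['eef_pos'])
im,d=vision.get_image("scene")
for u,v in[(362,170),(362,176),(362,180),(362,184),(358,180),(366,180),(361,200),(355,205),(361,192)]: print(u,v,im[v,u],d[v,u].round(3),at_depth("scene",u,v,d[v,u]).round(4))
im,d=vision.get_image("top")
print("bodyR top px");
for u,v in[(290,226),(280,225),(285,232),(357,227),(285,220)]: print(u,v,at_depth("top",u,v,d[v,u]).round(4),im[v,u])
E
```

```text
[0.49364479 0.1123216  0.06764243]
362 170 [51 52 55] 0.677 [0.5077 0.1094 0.1466]
362 176 [93 92 93] 0.689 [0.5041 0.1104 0.1321]
362 180 [95 95 95] 0.695 [0.5033 0.1111 0.1234]
362 184 [98 96 97] 0.7 [0.5036 0.1118 0.1153]
358 180 [52 52 54] 0.693 [0.5054 0.1044 0.1241]
366 180 [79 79 80] 0.695 [0.5024 0.1178 0.1236]
361 200 [114 114 112] 0.724 [0.5015 0.113  0.079 ]
355 205 [79 79 80] 0.723 [0.5097 0.1034 0.073 ]
361 192 [121 121 124] 0.871 [0.3757 0.1119 0.0005]
bodyR top px
290 226 [0.4969 0.056  0.4948] [30 32 35]
280 225 [0.4963 0.0594 0.5206] [22 27 31]
285 232 [0.4922 0.057  0.5141] [21 26 30]
357 227 [ 0.5122 -0.0105  0.1073] [133 131 133]
285 220 [0.5005 0.0586 0.5021] [28 36 42]
```

By depth, the tip is really at z≈0.11, about 40 mm above the reported TCP. I'll go on down carefully, watching the force.

Request:
drive_tool --targets "0 0 -0.005 0;0 0 -0.005 0;0 0 -0.005 0;0 0 -0.003 0;0 0 0 0"

```text
t: 4.1
eef_pos: [0.4932, 0.1122, 0.049]
eef_rot: [3.081, 0.612, -0.002]
force: [0.8, 0.7, -0.2]
grip_width: 0.0002
finger_force: 0.0
```

```bash
python3 - <<'E'
from h import *
im,d=vision.get_image("scene")
for v in range(176,206,2): print(v,im[v,362],at_depth("scene",362,v,d[v,362]).round(4))
E
```

```text
176 [49 50 53] [0.5069 0.1104 0.1341]
178 [48 49 52] [0.5049 0.1108 0.1286]
180 [86 85 86] [0.5052 0.1111 0.1247]
182 [96 95 95] [0.5057 0.1114 0.121 ]
184 [98 98 97] [0.5069 0.1118 0.1177]
186 [99 98 98] [0.5028 0.1121 0.1105]
188 [99 98 98] [0.5034 0.1125 0.1067]
190 [98 97 97] [0.505  0.1128 0.1037]
192 [94 93 93] [0.5021 0.1132 0.0972]
194 [87 87 88] [0.5043 0.1136 0.0946]
196 [78 77 78] [0.4889 0.1141 0.0782]
198 [81 81 80] [0.4955 0.1144 0.079 ]
200 [80 80 80] [0.5004 0.1147 0.0783]
202 [81 81 80] [0.5047 0.115  0.0773]
204 [82 82 80] [0.5111 0.1154 0.078 ]
```

Request:
drive_tool --targets "0 0.001 -0.005 0;0 0 -0.004 0;0 0 -0.002 0;0 0 -0.002 0;0 0 0 0"

```text
t: 4.65
eef_pos: [0.4938, 0.1134, 0.0366]
eef_rot: [3.082, 0.611, 0.0]
force: [0.3, 0.8, 3.1]
grip_width: -0.0001
finger_force: 1.8
```

Request:
drive_tool --targets "0 0 -0.002 0;0 0 -0.002 0;0 0 0 0"

```text
t: 4.95
eef_pos: [0.4939, 0.1134, 0.034]
eef_rot: [3.081, 0.611, 0.001]
force: [-5.8, -1.7, 24.2]
grip_width: -0.0002
finger_force: 11.6
```

Request:
drive_tool --targets "0 0 0.02 0;0 0 0.03 0;0 0.02 0.02 8;0 0.03 0 8;0 0.03 0 8;0 0.03 0 8;-0.003 0.014 0 8;0 0 0 8;0 0 0 8;0 0 0 8" --grip 0.0854

```text
t: 5.95
eef_pos: [0.4903, 0.2373, 0.1022]
eef_rot: [-2.283, -2.158, 0.001]
force: [0.7, 0.7, 0.1]
grip_width: 0.0856
finger_force: 0.0
```

```bash
python3 - <<'E'
from h import *
o=readout.get_obs();print(o['t'],o['q'].round(3),o['eef_pos'],o['eef_rot'])
for n in("scene","top"):
    im,d=vision.get_image(n);cv2.imwrite(f"pics/{n}3.png",im);np.save(f"pics/{n}3.npy",d)
a=cv2.imread("pics/scene3.png")[100:400,180:560];b=cv2.imread("pics/top3.png")[80:380,150:530]
cv2.imwrite("pics/v3.png",np.hstack([a,b]))
E
```

```text
5.95 [-0.047  0.499 -0.692  1.838  0.386  0.944 -0.967] [0.49026678 0.23727143 0.10216638] [-2.28258123e+00 -2.15834752e+00  1.16421110e-03]
```

View pics/v3.png

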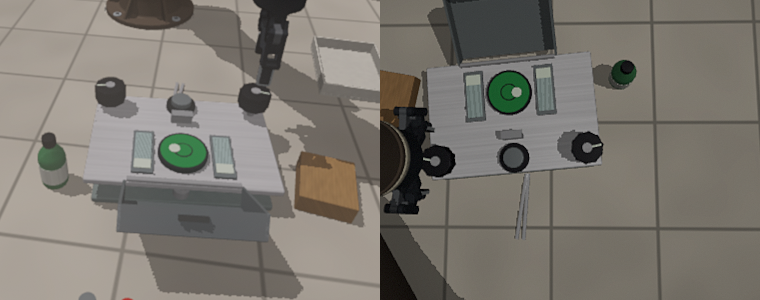

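The lid is open. The bubble shows in both views, at about (516-230, 92+80) = (286,172) in top, to the right of the ring. I'll measure it.

```bash
cat >> h.py <<'E'
def bubble(n,im=None,d=None,z=None):
    if im is None: im,d=vision.get_image(n)
    h=cv2.cvtColor(im,cv2.COLOR_BGR2HSV);g=cv2.inRange(h,(45,110,50),(80,255,255))
    if n=="top": g[:,365:]=0
    else: g[:,:290]=0
    g=cv2.morphologyEx(g,cv2.MORPH_OPEN,np.ones((2,2)))
    c=max(cv2.findContours(g,0,2)[0],key=cv2.contourArea);hull=cv2.convexHull(np.vstack(c))
    f=cv2.fillConvexPoly(np.zeros_like(g),hull,255)
    w=(cv2.inRange(h,(0,0,110),(179,110,255))&cv2.erode(f,np.ones((3,3))))
    b=max(cv2.findContours(w,0,2)[0],key=cv2.contourArea)
    zz=.067 if z is None else z
    P=np.array([on_z(n,*q,zz)[:2] for q in hull[:,0].astype(float)],np.float32)
    (cx,cy),r=cv2.minEnclosingCircle(P)
    m=cv2.drawContours(np.zeros_like(g),[b],-1,255,-1);ys,xs=np.nonzero(m);q=on_z(n,xs.mean(),ys.mean(),zz)[:2]
    fr=np.array([.9961,.0885]);lf=np.array([-.0885,.9961]);dv=q-np.array([cx,cy])
    F,L=-dv@fr*1e3,dv@lf*1e3   # mm to the front / left
    dF,dL=-F,-L
    tl,tr=(dF/4+dL/5)/2,(dF/4-dL/5)/2
    print(n,"centre",round(cx,4),round(cy,4),"r",round(r,4),"z",np.median(d[f>0])and np.median([at_depth(n,x,y,d[y,x])[2] for y,x in zip(*np.nonzero(f))]).round(4),
      "bubble px",xs.mean().round(1),ys.mean().round(1),"area",len(xs),"front %.1f left %.1f"%(F,L),"turn L,R cw deg %.0f %.0f"%tuple(np.degrees([tl,tr])))
E
python3 - <<'E'
from h import *
for n in("top","scene"): bubble(n,cv2.imread(f"pics/{n}3.png"),np.load(f"pics/{n}3.npy"))
d=np.load("pics/scene3.npy");im=cv2.imread("pics/scene3.png")
for v in range(172,186,2): print(v,[tuple(at_depth("scene",u,v,d[v,u]).round(3)) for u in (438,443,448)])
E
```

```text
top centre 0.609 0.1217 r 0.0363 z 0.0657 bubble px 286.2 171.6 area 82 front -0.9 left -12.0 turn L,R cw deg 75 -63
scene centre 0.6125 0.1251 r 0.0361 z 0.0671 bubble px 354.0 247.4 area 100 front 6.3 left -15.2 turn L,R cw deg 42 -132
172 [(np.float64(0.538), np.float64(0.223), np.float64(0.176)), (np.float64(0.544), np.float64(0.229), np.float64(0.182)), (np.float64(0.545), np.float64(0.236), np.float64(0.183))]
174 [(np.float64(0.54), np.float64(0.224), np.float64(0.174)), (np.float64(0.545), np.float64(0.23), np.float64(0.179)), (np.float64(0.547), np.float64(0.236), np.float64(0.18))]
176 [(np.float64(0.538), np.float64(0.225), np.float64(0.169)), (np.float64(0.544), np.float64(0.231), np.float64(0.174)), (np.float64(0.546), np.float64(0.238), np.float64(0.176))]
178 [(np.float64(0.537), np.float64(0.226), np.float64(0.165)), (np.float64(0.546), np.float64(0.231), np.float64(0.172)), (np.float64(0.547), np.float64(0.238), np.float64(0.173))]
180 [(np.float64(0.54), np.float64(0.226), np.float64(0.163)), (np.float64(0.545), np.float64(0.232), np.float64(0.168)), (np.float64(0.546), np.float64(0.239), np.float64(0.169))]
182 [(np.float64(0.543), np.float64(0.226), np.float64(0.162)), (np.float64(0.546), np.float64(0.233), np.float64(0.165)), (np.float64(0.547), np.float64(0.24), np.float64(0.166))]
184 [(np.float64(0.539), np.float64(0.228), np.float64(0.155)), (np.float64(0.538), np.float64(0.235), np.float64(0.155)), (np.float64(0.539), np.float64(0.242), np.float64(0.157))]
```

```bash
python3 - <<'E'
import cv2,numpy as np
a=cv2.imread("pics/scene3.png")[225:280,325:405];b=cv2.imread("pics/top3.png")[145:200,220:300]
cv2.imwrite("pics/v4.png",cv2.resize(np.hstack([a,b]),None,fx=5,fy=5,interpolation=0))
E
```

```text
(no output)
```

View pics/v4.png

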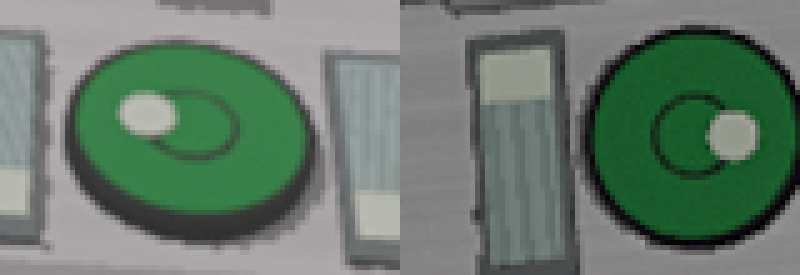

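Top view: bubble about 12 mm right and 0 front, so the left screw needs about 75° clockwise and the right about 63° anticlockwise. I'll grip the left screw.

Request:
drive_tool --targets "0 0 -0.01 8;0 0 -0.02 8;0 0 -0.02 8;0 0 -0.013 6;0 0 -0.01 0;0 0 0 0"

```text
t: 6.65
eef_pos: [0.4898, 0.2367, 0.0283]
eef_rot: [-1.661, -2.665, 0.003]
force: [-0.2, 0.3, 0.5]
grip_width: 0.0856
finger_force: 0.0
```

Request:
drive_tool --targets "0 0 0 0;0 0 0 0;0 0 0 0;0 0 0 0;0 0 0 0" --grip 0.03 --force 30

```text
t: 7.15
eef_pos: [0.4899, 0.237, 0.0305]
eef_rot: [1.656, 2.67, -0.002]
force: [-5.5, -2.5, 7.6]
grip_width: 0.0506
finger_force: 30.8
```

Request:
drive_tool --targets "0 0 0.003 -4;0 0 0 -8;0 0 0 -8;0 0 0 -8;0 0 0 -8;0 0 0 -8;0 0 0 -8;0 0 0 -8;0 0 0 -8;0 0 0 -7"

```text
t: 8.15
eef_pos: [0.4888, 0.2372, 0.031]
eef_rot: [-2.941, -1.102, 0.005]
force: [1.4, 3.3, -24.0]
grip_width: 0.0502
finger_force: 43.3
```

Request:
drive_tool --targets "0 0 0 0;0 0 0 0;0 0 0 0;0 0 0 0;0 0 0 0;0 0 0 0;0 0 0 0;0 0 0 0;0 0 0 0;0 0 0 0"

```text
t: 9.15
eef_pos: [0.4888, 0.2372, 0.031]
eef_rot: [-2.936, -1.114, 0.005]
force: [1.4, 3.3, -25.2]
grip_width: 0.0501
finger_force: 43.1
```

```bash
python3 - <<'E'
from h import *
bubble("top");bubble("scene");o=readout.get_obs();print(o['force'],o['ft_torque'],o['q'])
E
```

```text
top centre 0.6093 0.1215 r 0.0361 z 0.0662 bubble px 282.5 174.8 area 84 front 4.4 left -4.9 turn L,R cw deg -4 -60
scene centre 0.6124 0.1243 r 0.0363 z 0.0676 bubble px 358.2 245.2 area 103 front 11.3 left -7.9 turn L,R cw deg -36 -126
[  0.48717338   4.18665602 -24.42997918] [ 1.18907263 -0.03014413 -0.01613027] [-0.23942626  0.53923393 -0.42561327  1.91639066  0.3125416   0.75395667
 -1.68773876]
```

Request:
drive_tool --targets "0 0 0 0;0 0 0 0;0 0 0 0;0 0 0.02 0;0 0 0.03 0;0 0 0.03 0;0.004 -0.04 0 0;0.004 -0.04 0 0;0.004 -0.04 0 0;0.004 -0.04 0 0" --grip 0.0854

```text
t: 10.25
eef_pos: [0.5072, 0.0759, 0.1136]
eef_rot: [2.937, 1.112, 0.003]
force: [1.5, -0.3, 0.1]
grip_width: 0.0854
finger_force: 0.0
```

Request:
drive_tool --targets "0.004 -0.04 0 0;0.002 -0.04 0 0;0 -0.007 0 0;0 0 0 0;0 0 0 0;0 0 0 0"

```text
t: 10.85
eef_pos: [0.5128, -0.0078, 0.113]
eef_rot: [-2.937, -1.115, -0.001]
force: [-1.3, 0.6, 0.4]
grip_width: 0.0852
finger_force: 0.0
```

```bash
python3 - <<'E'
from h import *
im,d=vision.get_image("scene");bubble("scene",im,d)
im2,d2=vision.get_image("top")
try: bubble("top",im2,d2)
except Exception as e: print(e)
o=readout.get_obs();print(o['eef_pos'],o['q'])
a=im[225:280,325:405];b=im2[145:200,235:315]
cv2.imwrite("pics/v5.png",np.vstack([cv2.resize(np.hstack([a,b]),None,fx=5,fy=5,interpolation=0),cv2.resize(np.hstack([im,im2]),(800,250))]))
E
```

```text
scene centre 0.6123 0.1246 r 0.0367 z 0.0675 bubble px 358.0 245.2 area 97 front 11.2 left -8.4 turn L,R cw deg -32 -128
top centre 0.6097 0.1214 r 0.0366 z 0.0662 bubble px 283.0 174.9 area 95 front 5.1 left -5.6 turn L,R cw deg -5 -69
[ 0.51271401 -0.00809427  0.11278644] [ 0.24208664  0.38065822 -0.42726291  1.91744857  0.19995439  0.8843543
 -1.1305182 ]
```

View pics/v5.png

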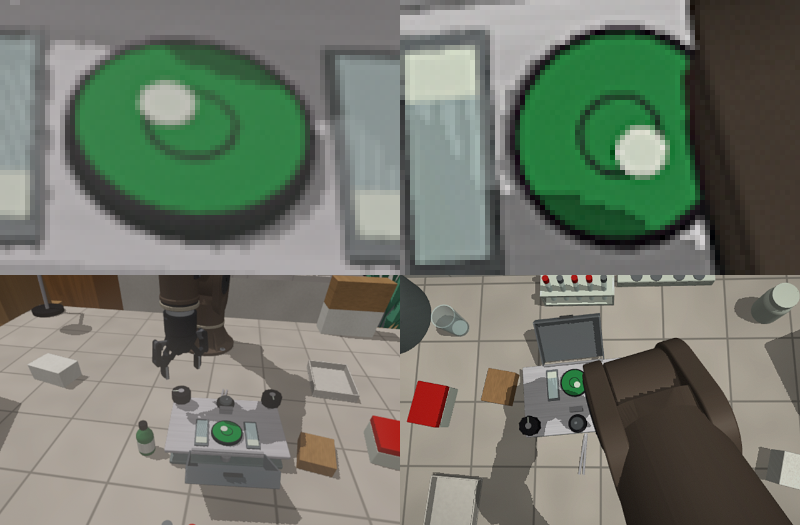

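Both views agree once I allow for a bubble raised about 3 mm: about 5.5 mm front and 6 mm right, so the right screw needs about 74° anticlockwise.

Request:
drive_tool --targets "-0.001 -0.002 -0.02 0;0 0 -0.03 0;0 0 -0.02 0;0 0 -0.013 0;0 0 0 0;0 0 0 0"

```text
t: 11.55
eef_pos: [0.512, -0.0112, 0.0301]
eef_rot: [-2.938, -1.113, -0.001]
force: [0.5, -0.4, -0.7]
grip_width: 0.0855
finger_force: 0.0
```

Request:
drive_tool --targets "0 0 0 0;0 0 0 0;0 0 0 0;0 0 0 0;0 0 0 0" --grip 0.03 --force 30

```text
t: 12.05
eef_pos: [0.5123, -0.0117, 0.0305]
eef_rot: [2.938, 1.111, 0.002]
force: [-1.0, 0.6, 6.2]
grip_width: 0.0506
finger_force: 31.1
```

Request:
drive_tool --targets "0 0 0 4;0 0 0 8;0 0 0 8;0 0 0 8;0 0 0 8;0 0 0 8;0 0 0 8;0 0 0 8;0 0 0 8;0 0 0 6"

```text
t: 13.05
eef_pos: [0.5127, -0.0117, 0.0306]
eef_rot: [1.67, 2.659, 0.002]
force: [0.1, -0.0, 3.2]
grip_width: 0.0505
finger_force: 30.7
```

Request:
drive_tool --targets "0 0 0 0;0 0 0 0;0 0 0 0;0 0 0 0;0 0 0 0;0 0 0 0;0 0 0 0;0 0 0 0;0 0 0 0;0 0 0 0"

```text
t: 14.05
eef_pos: [0.5127, -0.0117, 0.0305]
eef_rot: [1.677, 2.654, 0.001]
force: [-0.3, -0.7, 5.0]
grip_width: 0.0506
finger_force: 31.0
```

```bash
python3 - <<'E'
from h import *
im,d=vision.get_image("scene");bubble("scene",im,d)
im2,d2=vision.get_image("top")
try: bubble("top",im2,d2)
except Exception as e: print(e)
a=im[225:280,325:405];b=im2[145:200,235:315]
cv2.imwrite("pics/v6.png",np.vstack([cv2.resize(np.hstack([a,b]),None,fx=5,fy=5,interpolation=0),cv2.resize(np.hstack([im,im2]),(800,250))]))
E
```

```text
scene centre 0.6131 0.124 r 0.0362 z 0.0672 bubble px 362.1 248.0 area 99 front 6.1 left -1.4 turn L,R cw deg -36 -52
top centre 0.6093 0.1212 r 0.0365 z 0.0656 bubble px 279.1 172.2 area 93 front -0.7 left 1.2 turn L,R cw deg -1 12
```

View pics/v6.png

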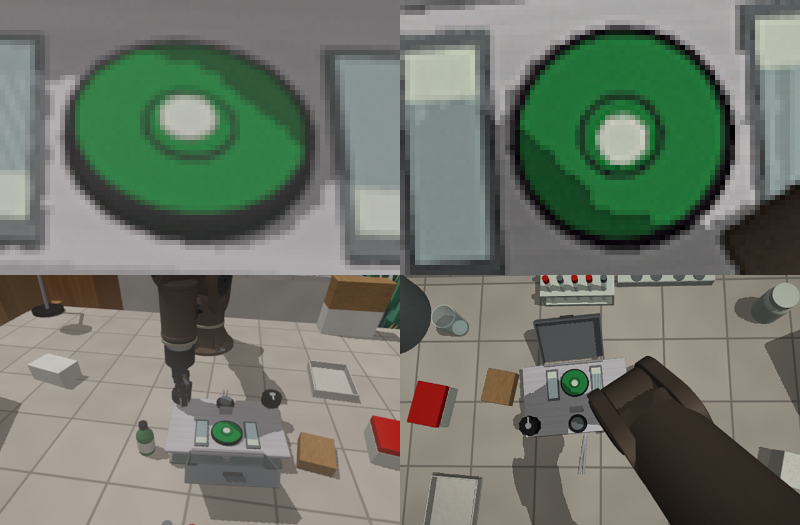

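The bubble is now inside the ring in both views: top bubble (622,138) against ring (621,136), and scene bubble (188,117) against ring (190,125), where the bubble's height adds some parallax. I'll release, retreat and confirm.

Request:
drive_tool --targets "0 0 0 0;0 0 0 0;0 0 0 0;0 0 0.02 0;0 0 0.03 0;0 0 0.03 0;-0.01 -0.04 0.03 0;-0.01 -0.04 0 0;-0.01 -0.04 0 0;0 -0.04 0 0" --grip 0.0854

```text
t: 15.15
eef_pos: [0.4804, -0.1726, 0.1393]
eef_rot: [1.678, 2.656, -0.002]
force: [0.3, -0.1, -0.5]
grip_width: 0.0853
finger_force: 0.0
```

Request:
drive_tool --targets "0 -0.04 0 0;0 -0.04 0 0;0 0 0 0;0 0 0 0;0 0 0 0;0 0 0 0;0 0 0 0;0 0 0 0;0 0 0 0;0 0 0 0"

```text
t: 16.15
eef_pos: [0.4818, -0.2507, 0.1391]
eef_rot: [1.677, 2.656, -0.0]
force: [0.1, -0.0, 0.7]
grip_width: 0.0852
finger_force: 0.0
```

Request:
drive_tool --targets "0 0 0 0;0 0 0 0;0 0 0 0;0 0 0 0;0 0 0 0;0 0 0 0;0 0 0 0;0 0 0 0"

```text
t: 16.95
eef_pos: [0.4818, -0.2509, 0.1391]
eef_rot: [1.678, 2.656, 0.0]
force: [0.1, -0.3, -0.3]
grip_width: 0.0853
finger_force: 0.0
```

```bash
python3 - <<'E'
from h import *
im,d=vision.get_image("scene");bubble("scene",im,d)
im2,d2=vision.get_image("top");bubble("top",im2,d2)
a=im[225:280,325:405];b=im2[145:200,235:315]
cv2.imwrite("pics/v7.png",np.vstack([cv2.resize(np.hstack([a,b]),None,fx=5,fy=5,interpolation=0),cv2.resize(np.hstack([im,im2]),(800,250))]))
E
```

```text
scene centre 0.6125 0.1244 r 0.0361 z 0.0672 bubble px 362.0 247.9 area 99 front 5.7 left -2.0 turn L,R cw deg -29 -52
top centre 0.609 0.1212 r 0.0363 z 0.0656 bubble px 279.1 172.5 area 83 front -0.5 left 1.2 turn L,R cw deg -3 10
```

View pics/v7.png

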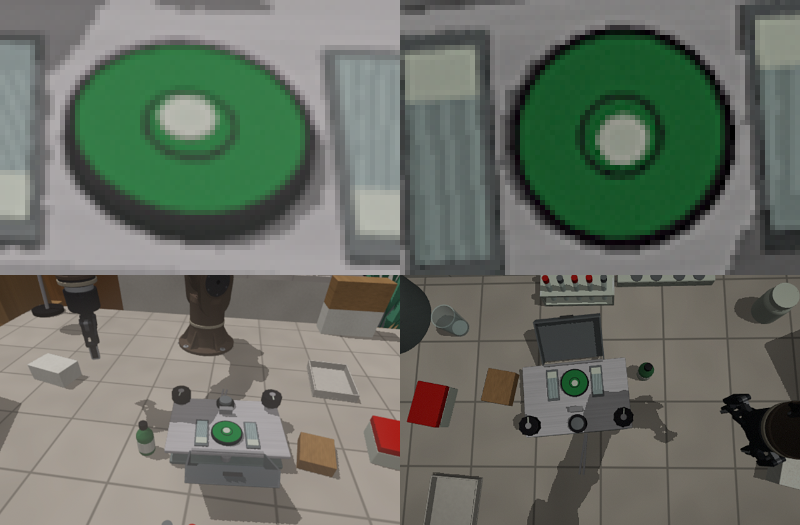

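The bubble is settled inside the ring in both views, the lid is open and the arm is clear, with the objects around the station where they were. I'll hand it in.

```bash
python3 -c "
from bench import manip;print(manip.finish_job())"
```

```text
the job is handed in; nothing more can be done
None
```

The job is handed in: the lid is open, the bubble sits within about 1 mm of the ring's centre by the top camera, the objects around the station look unmoved, and the arm is clear (about 17 s used of 72 s).

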